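# Fit the stop pin and tuck a slide carrier under the retaining flap

### The arm

A 7-joint arm with a two-finger parallel gripper is mounted at the origin on the work surface. World frame = base frame: x ahead of the robot, y to its left, z up, the work surface at z = 0. Lengths are in m, angles in rad, forces in N, time in s.
With the tool pointing down it reaches from about 0.4 to 0.85 m from the base axis. Payload 6.9 kg.
Tool frame: the origin (TCP) lies midway between the tips of the shut fingers; the grasp point (between the pads) lies 19 mm behind it; z points along the fingers, y is the line along which they close (so a half turn about z gives the same grasp; the last joint's range is limited). The gripper opens to 85 mm and grips with 20 to 120 N. Pads are 22 mm wide; open, the fingers measure 114 mm over their backs; the gripper's body (76 mm by 85 mm) begins 54 mm behind the grasp point. The pads swing forward as they close: fully open they stand 13 mm farther back than shut.
Start: joints at [1.244, 0.507, -0.238, 1.5, 0.126, 1.149, -0.155], TCP at [0.262, -0.567, 0.231] pointing down, gripper open.
Joint ranges: [-3.08, 3.08], [-0.24, 2.05], [-1.43, 1.35], [0, 2.5], [-1.52, 4.66], [0.17, 1.96], [-2.89, 2.89]. Speed limits (rad/s): [2.39, 2.39, 3.14, 3.14, 3.14, 3.14, 3.14].

### API

Orientations are given as a 3x3 rotation matrix whose columns are the frame's x, y, z axes.
In Python, from bench import bot gives the robot as it stands.
- The arm moves only by the tool carry_out, never from a script. Its argument "increments" is a list of rows, each a list of 5 numbers: the shift along the tool's x, y, z in units of 30 mm (1.0 is 30 mm), then the turn about the tool's z in units of 6 degrees (1.0 is 6 degrees), then the opening, from 0 (shut) to 1 (fully open). A call has 1 to 12 rows; each row shifts and turns the commanded pose from where the row before left it, along the tool's axes as they then stand; what a row does not reach is not made up. A row lasts 1/12 s, in which the tool goes at most 41.7 mm and 7.16 degrees, less where a joint would pass 70% of its speed; a pose out of reach is approached as far as the arm can. A call is refused whole if a number of a shift passes 1 or a number of a turn 1, either way. A call with a gripper value outside its range is refused whole. The fingers move at their own pace and stop on an object; "force" is the grip in N (left out, the last holds). Time passes only in rows, so rows that do not move let the fingers close. It gives the time, the measured TCP pose, the force, the opening and the grip force at its end, in the units of the state.
- bot.get_obs(): the state, without advancing time (a new reading comes with each control period).
- bot.camera(name): name is "side" or "top"; returns the picture (480x640x3 uint8, red, green, blue); there is no depth.
- bot.calibration(name): a dict with "K" (3x3 intrinsics, pixels), "R" (3x3) and "t" (3): a world point X has camera coordinates R X + t. Camera axes: x right, y down, z forward; pixel columns grow to the right and rows downward; lengths in m; the calibration is good to about 2 mm. A picture is of the moment at which its call begins. calibration takes no time and is no camera call.
- bot.hand_in(): hands the job in; it is judged then, once.
The state is a dict: "t": time; "q": joint angles; "qvel": joint speeds; "joint_torque": joint torques, N m; "tool_pos": TCP position; "orientation": TCP orientation; "wrist_force": force on the tool from outside, world axes, zero at the start; "moment": the same for the moment, N m; "finger_gap": finger opening in m; "finger_force": force on a finger pad.
Only numpy, scipy, OpenCV 4.12 (cv2) and the standard library are available. Lean on these libraries where they do the work, as an engineer would, in place of code of your own. Each camera call takes 0.05 s, during which the arm holds its last target. There are 200 camera calls.

### The job

Take the plain steel stop pin from the rack and drop it end-down into the empty socket of the white inspection bed. Then take the slide carrier by its orange handle, tuck its front edge under the blue flap without lifting the flap, centred and squarely up against both stop pins, and finish while still holding the carrier pressed firmly down flat on the rubber pad. Leave everything else where it stands.

Things in the scene. Friction and masses are not known exactly. Their poses are not given: they have to be found in the camera images.
- stage: the inspection bed, a fixed white block 200 (x) x 170 (y) x 30 mm high; origin at the centre of its underside, x points towards the flap's hinge, z up. Its rubber pad's top is 33 mm above the origin. A carrier pushed home against both stop pins has its front edge 39 mm ahead (+x) of this origin, 24 mm under the level part of the flap.
- fixed_pin (a point): foot of the fixed steel stop pin, on the bed's top face at bed x +45, y +52 mm: 12 mm thick, 50 mm high. The socket for the second, loose pin is the mirror place at y -52 mm. Axes as the bed's.
- flap_lip (a point): middle of the flap where its bent-up lip begins, at bed x +15 mm. The blue flap is a level 3 mm sheet, 70 mm wide (bed y -35 to +35), running back from here to its hinge at bed x +87 mm; its underside is 9 mm above the pad's top. The lip reaches 9 mm forward of this point (bed x +6) and up to 7 mm above it. The dark hinge lugs' tops are 52 mm above the bench.
- socket (a point): centre of the mouth of the empty socket, in the bed's top face: a round hole 13.5 mm wide, 24 mm deep; axes as the bed's
- pad: the black rubber pad on the bed, 120 (x) x 160 (y) x 3 mm, over bed x -90 to +30 mm; origin at the centre of its underside, axes as the bed's
- flap (a joint): angle of the blue flap: 0 when it lies level (at rest, on its stop), growing as its front lip is lifted (0.06 rad is about 4 mm at the lip). It is light (40 g) with a weak closing spring, so the least push from below lifts it.
- pin_center (a point): the plain steel stop pin, 12 mm thick, 74 mm long, 50 g; point at half its length, z along it. It starts upright in one of the rack's three holes (14 mm wide, 35 mm deep), 39 mm of it above the rack. Seated in the socket its point is 13 mm above the socket's mouth; it may lean a little in the 1.5 mm play.
- rack: the fixed white rack, 180 (x) x 60 (y) x 45 mm high, three holes in a row along its x axis, 60 mm apart; origin at the centre of its underside
- carrier: the slide carrier, loose: aluminium plate 90 (x) x 130 (y) x 4 mm with two glass slides on it and an orange handle, about 150 g in all (100 to 200 g); origin at the centre of its underside, x points to its front edge (45 mm from the origin), z up
- carrier_handle (a point): centre of the carrier's orange handle, an upright rib 50 long (x) x 14 wide (y) x 28 mm high on the plate, to be gripped across its 14 mm; 15 mm behind the plate's centre, 18 mm above its underside; the rib's top is 14 mm above the point, the plate's top 14 mm below it. Axes as the carrier's.
- carrier_front (a point): middle of the carrier's front edge (the long edge farther from the handle), at half the plate's thickness; 60 mm ahead of the handle's centre. Axes as the carrier's. Press the carrier down with about 10 to 20 N at the end.
- marker_center (a point): a bystander: red-and-white marker, 12 mm thick, 105 mm long, standing in the rack like the pin; point at half its length. Leave it there.
- glass_rod_center (a point): a bystander: pale green glass rod, 12 mm thick, 100 mm long, standing in the rack like the pin; point at half its length. Leave it there.
- reagent: a bystander: amber glass bottle, 80 mm across, 170 mm high; origin at the centre of its underside
- beaker: a bystander: open glass beaker, 76 mm across, 90 mm high; origin at the centre of its underside
- jar: a bystander: glass jar with white lid, 70 mm across, 80 mm high; origin at the centre of its underside
- slide_box: a bystander: open green slide box, 120 x 160 x 50 mm; origin at the centre of its underside

How it is judged:
On the way, in this order (a step that is already met when the one before it is completed fails the run):
1. the pin stands in the socket, let go (horizontal distance between pin_center and socket below 0.005 m and z of pin_center in the frame of socket between 0.005 and 0.017 m and angle between pin_center's own z axis and vertical below 0.15 rad and contact force between the fingers and pin below 0.05 N), for 0.2 s.
2. the carrier's front edge is under the flap, against the pins, the flap not lifted (x of carrier_front in the frame of stage between 0.034 and 0.044 m and y of carrier_front in the frame of stage between -0.015 and 0.015 m and z of carrier_front in the frame of stage below 0.04 m and angle between the x axis of carrier_front and the x axis of stage, either way round below 0.09 rad and value of joint flap below 0.04 rad), for 0.1 s.
At the end, for the whole second after the job is handed in: Pin seated in the socket (within 4 mm of its floor). Carrier flat on the pad, front edge under the level flap (under 0.04 rad), at most 5 mm short of the pins, within 15 mm of centre, 0.09 rad of square; fingers still on it, pressing it on the pad with over 5 N (all of step 2 and horizontal distance between pin_center and socket below 0.005 m and z of pin_center in the frame of socket between 0.005 and 0.017 m and angle between pin_center's own z axis and vertical below 0.15 rad and angle between carrier_front's own z axis and vertical below 0.04 rad and z of carrier_front in the frame of stage below 0.0375 m and contact force between carrier and pad above 5 N and contact force between the fingers and carrier above 3 N and linear speed of carrier below 0.01 m/s); the arm keeps its last pose, push and grip.
It fails at once if the flap is lifted (more than 0.06 rad, 4 mm at the lip) (value of joint flap above 0.06 rad).
It fails at once if a bystander is shifted by more than 25 mm (distance of any of marker_center, glass_rod_center, reagent, beaker, jar, slide_box from where it was at the start of the episode above 0.025 m).
It also fails if it takes over 59 s, if anything falls off the work surface, if the arm or the gripper's body presses on something with over 40 N, if the wrist force passes 120 N, or if a joint passes its speed limit or range.

## Working session

There is one attempt and no reset: what is moved stays moved. The work goes in short steps, Python scripts to look and compute and a tool call to move; the robot and the scene stay as the last step left them, time stands still between calls to the robot, and variables do not carry over. Pictures are saved under pics/ and viewed, at most 10 in all, crops included, and the job is handed in when it is done.

Besides the shell and the picture viewer there is one more tool, called after "Call:" as name(argument=value, ...), one argument or row to a line, values as JSON. carry_out: Moves the arm, as the interface text tells. Its arguments: {"type":"object","properties":{"increments":{"type":"array","items":{"type":"array","items":{"type":"number"}}},"force":{"type":"number"}},"required":["increments"]}

```bash
mkdir -p pics
python3 - <<'E'
from bench import bot
import cv2,numpy as np
o=bot.get_obs();print({k:np.round(v,3).tolist() for k,v in o.items()})
for n in("side","top"):
    cv2.imwrite(f"pics/{n}0.png",bot.camera(n)[:,:,::-1])
    print(n,bot.calibration(n))
E
```

```text
{'t': 0.0, 'q': [1.244, 0.508, -0.238, 1.501, 0.126, 1.149, -0.155], 'qvel': [-0.0, -0.001, 0.0, -0.001, -0.0, -0.001, 0.003], 'joint_torque': [-0.0, -62.06, -2.187, -24.965, 0.013, 0.012, -0.0], 'tool_pos': [0.262, -0.567, 0.23], 'orientation': [[0.908, 0.419, -0.001], [0.419, -0.908, 0.002], [-0.0, -0.002, -1.0]], 'wrist_force': [-0.042, 0.636, -0.711], 'moment': [-0.004, -0.011, -0.033], 'finger_force': 0.0, 'finger_gap': 0.086}
side {'K': array([[455.31558833,   0.        , 318.10497981],
       [  0.        , 455.31558833, 237.60795958],
       [  0.        ,   0.        ,   1.        ]]), 'R': array([[ 0.98577052, -0.16740969, -0.0151815 ],
       [-0.13522753, -0.73612825, -0.66319583],
       [ 0.09984988,  0.65581186, -0.74829193]]), 't': array([-0.54724975,  0.22255982,  1.10129036])}
top {'K': array([[471.02086921,   0.        , 322.24711173],
       [  0.        , 471.02086921, 239.78076867],
       [  0.        ,   0.        ,   1.        ]]), 'R': array([[ 0.02028598, -0.99975026, -0.00937556],
       [-0.99420537, -0.01918155, -0.10577218],
       [ 0.10556593,  0.01146692, -0.99434619]]), 't': array([0.10771341, 0.61045488, 1.27539087])}
```

View pics/top0.png

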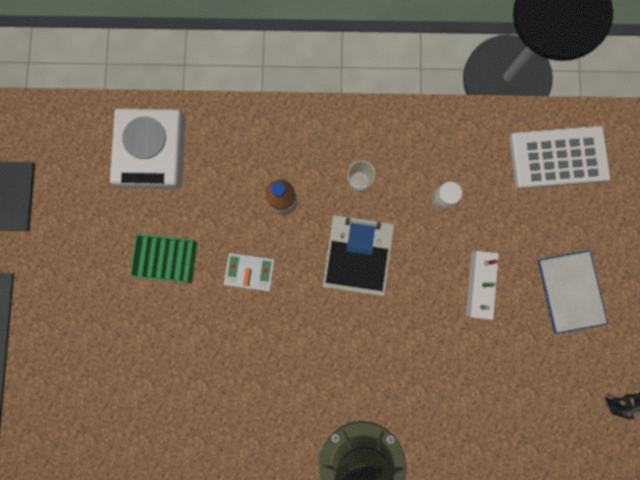

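View pics/side0.png

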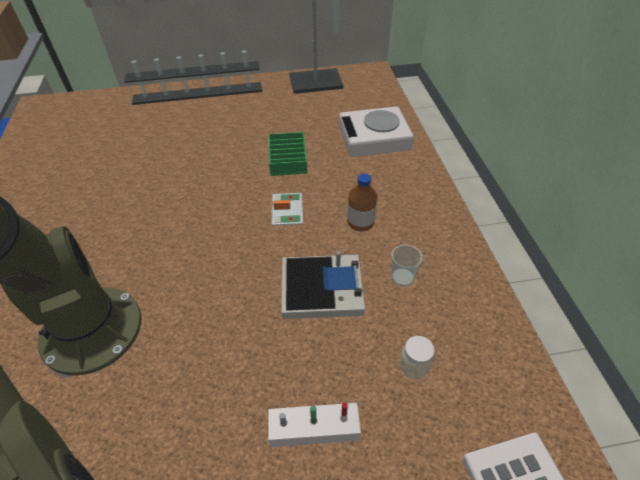

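The top view shows the bed at about (360,255), the carrier at (249,272) and the rack at (483,285), with the steel pin in its lower hole at (485,307). In the side view the bed is at (322,285), the carrier at (287,208), and the pin at (282,419). I'll enlarge these.

```bash
cat > h.py <<'E'
import cv2,numpy as np
from bench import bot
def crop(im,x0,y0,w,h,s):
    c=cv2.resize(im[y0:y0+h,x0:x0+w],None,fx=s,fy=s,interpolation=cv2.INTER_CUBIC)
    for x in range(x0-x0%10+10,x0+w,10):
        X=int((x-x0+.5)*s);cv2.line(c,(X,0),(X,5),(0,255,255),1);cv2.putText(c,str(x),(X-10,15),0,.35,(0,255,255),1)
    for y in range(y0-y0%10+10,y0+h,10):
        Y=int((y-y0+.5)*s);cv2.line(c,(0,Y),(5,Y),(0,255,255),1);cv2.putText(c,str(y),(7,Y+4),0,.35,(0,255,255),1)
    return c
def mosaic(im,a,b,c,fn):
    A,B,C=[crop(im,*k) for k in(a,b,c)]
    M=np.zeros((600,800,3),np.uint8)
    M[:A.shape[0],:A.shape[1]]=A
    M[:B.shape[0],800-B.shape[1]:]=B
    M[600-C.shape[0]:,800-C.shape[1]:]=C
    cv2.imwrite(fn,M)
def ray(n,u,v):
    c=bot.calibration(n);d=c["R"].T@np.linalg.inv(c["K"])@[u,v,1];return -c["R"].T@c["t"],d
def atz(n,u,v,z):
    p,d=ray(n,u,v);return p+d*(z-p[2])/d[2]
def proj(n,X):
    c=bot.calibration(n);p=c["K"]@(c["R"]@np.asarray(X)+c["t"]);return p[:2]/p[2]
E
python3 - <<'E'
from h import *
t=cv2.imread("pics/top0.png");s=cv2.imread("pics/side0.png")
mosaic(t,(318,210,82,90,6.5),(218,248,62,48,4),(460,245,44,80,4.5),"pics/topc.png")
mosaic(s,(275,248,95,75,5.5),(265,188,45,40,6),(262,395,104,54,5),"pics/sidec.png")
E
```

```text
(no output)
```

View pics/topc.png

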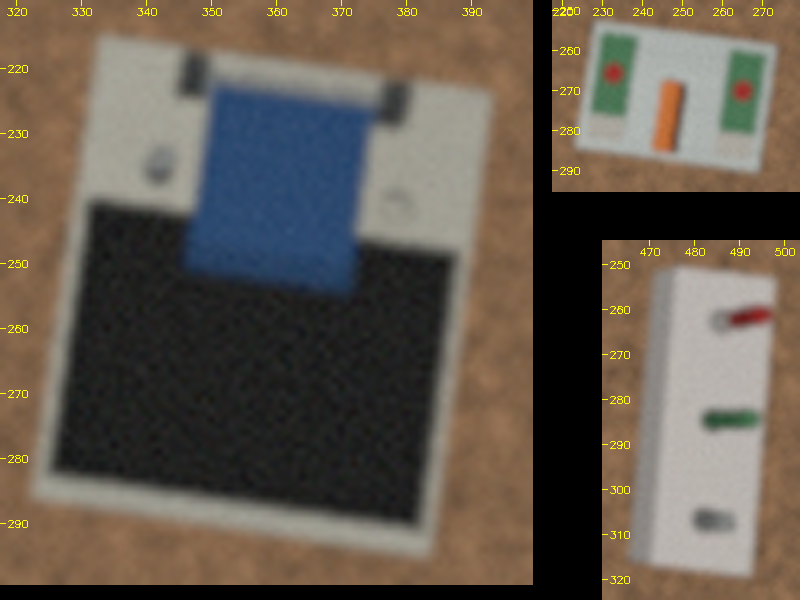

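View pics/sidec.png

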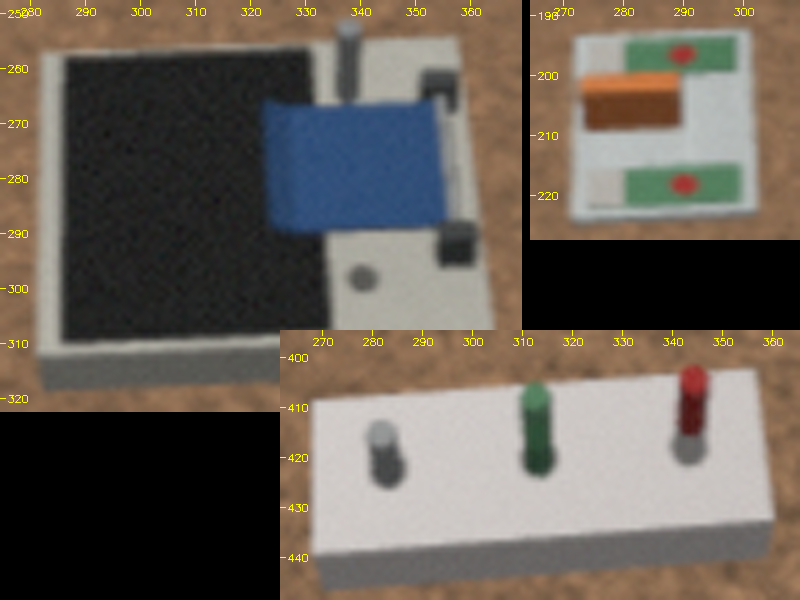

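The bed's corners, pad, flap, fixed pin (158,163) and socket (398,203) are clear in the crops, as are the carrier corners, the handle, and the pin top in the rack. Next I fit the poses with both cameras.

Run:
```python
from h import *
from scipy.optimize import least_squares
def f(name,obs):
    # obs: (cam, crop->px (s,X0,Y0,u0,v0), [(X,Y,local xyz)])
    P=[]
    for cam,(s,X0,Y0,u0,v0),L in obs:
        for X,Y,l in L: P.append((cam,np.array([(X-X0)/s+u0-.5,(Y-Y0)/s+v0-.5]),np.array(l)))
    def tr(p,l): c,s=np.cos(p[2]),np.sin(p[2]);return [p[0]+c*l[0]-s*l[1],p[1]+s*l[0]+c*l[1],l[2]]
    for cams in(("top",),("side",),("top","side")):
        Q=[q for q in P if q[0] in cams]
        r=least_squares(lambda p:np.concatenate([proj(c,tr(p,l))-u for c,u,l in Q]),[.5,0,TH[name]],loss="soft_l1")
        print(name,cams,np.round(r.x,4),"rms px",np.round(np.sqrt(np.mean(r.fun**2)),2))
        if name=="rack":print("  res",np.round(r.fun.reshape(-1,2),1).tolist())
    return r.x
TH=dict(stage=-.13,carrier=-.1,rack=1.5)
T=(6.5,0,0,318,210);S=(5.5,0,0,275,248)
f("stage",[("top",T,[(98,35,(.1,.085,.03)),(493,92,(.1,-.085,.03)),(31,498,(-.1,.085,.03)),(432,556,(-.1,-.085,.03)),
 (90,202,(.03,.08,.033)),(52,472,(-.09,.08,.033)),(418,526,(-.09,-.08,.033)),(456,254,(.03,-.08,.033)),(398,203,(.045,-.052,.03))]),
 ("side",S,[(43,53,(-.1,.085,.03)),(457,38,(.1,.085,.03)),(38,355,(-.1,-.085,.03)),(65,57,(-.09,.08,.033)),(330,333,(.03,-.08,.033)),(62,343,(-.09,-.08,.033)),(362,278,(.045,-.052,.03))])])
f("carrier",[("top",(4,552,0,218,248),[(594,22,(.045,.065,.004)),(777,43,(.045,-.065,.004)),(576,148,(-.045,.065,.004)),(759,171,(-.045,-.065,.004)),(663,81,(.01,.007,.032)),(683,83,(.01,-.007,.032)),(673,150,(-.04,-.007,.032)),(654,149,(-.04,.007,.032))]),
 ("side",(6,530,0,265,188),[(573,37,(-.045,.065,.004)),(750,30,(.045,.065,.004)),(757,211,(.045,-.065,.004)),(570,219,(-.045,-.065,.004)),(580,77,(-.04,.007,.032)),(679,72,(.01,.007,.032)),(682,88,(.01,-.007,.032)),(583,93,(-.04,-.007,.032))])])
# rack local x toward marker? fit with top corners
rt=(4.5,602,240,460,245);rs=(5,280,330,262,395)
f("rack",[("top",rt,[(675,267,(.09,.03,.045)),(777,276,(.09,-.03,.045)),(651,566,(-.09,.03,.045)),(753,577,(-.09,-.03,.045)),(731,522,(-.06,0,.084)),(699,519,(-.06,0,.045))][:4]),
 ("side",rs,[(314,402,(-.09,.03,.045)),(755,370,(.09,.03,.045)),(773,520,(.09,-.03,.045)),(316,555,(-.09,-.03,.045))])]) if 0 else None
for th in(0.,):
    TH["rack"]=th-.05
    f("rack",[("top",rt,[(675,267,(.09,.03,.045)),(777,276,(.09,-.03,.045)),(651,566,(-.09,.03,.045)),(753,577,(-.09,-.03,.045)),(729,522,(-.06,0,.084)),(702,519,(-.06,0,.045))]),
 ("side",rs,[(314,402,(-.09,.03,.045)),(755,370,(.09,.03,.045)),(773,520,(.09,-.03,.045)),(316,555,(-.09,-.03,.045)),(381,433,(-.06,0,.084)),(390,475,(-.06,0,.045))])])
print("pin",atz("top",(728-602)/4.5+459.5,(522-240)/4.5+244.5,.084),atz("side",(381-280)/5+261.5,(433-330)/5+394.5,.084))
for n,u,v in(("reagent",280,192),("beaker",361,176),("jar",447,195)):print(n,atz("top",u,v,.0))
for n,c in(("reagent",(363,180)),("beaker",(405,265)),("jar",(418,350))):print(n,atz("side",*c,.08))
```

```text
stage ('top',) [ 0.5692  0.0199 -0.1242] rms px 0.46
stage ('side',) [ 0.5673  0.0195 -0.1327] rms px 0.33
stage ('top', 'side') [ 0.5683  0.0198 -0.1276] rms px 0.5
carrier ('top',) [ 0.5174  0.3256 -0.0997] rms px 0.34
carrier ('side',) [ 0.5154  0.3255 -0.1157] rms px 0.31
carrier ('top', 'side') [ 0.5165  0.3256 -0.1059] rms px 0.42Traceback (most recent call last):
  File "<stdin>", line 28, in <module>
  File "<stdin>", line 11, in f
    return func(*args, **kwargs)
    result = trf(vector_fun.fun, vector_fun.jac, x0, f0, J0, lb, ub, ftol, xtol,
                 gtol, max_nfev, x_scale, loss_function, tr_solver,
                 tr_options.copy(), verbose, callback=callback_wrapped)
    return trf_no_bounds(
        fun, jac, x0, f0, J0, ftol, xtol, gtol, max_nfev, x_scale,
        loss_function, tr_solver, tr_options, verbose, callback=callback)
    J = jac(x)
    self._update_jac()
    ~~~~~~~~~~~~~~~~^^
    self.J = self.jac_wrapped(xp_copy(self.x), f0=self.f)
             ~~~~~~~~~~~~~~~~^^^^^^^^^^^^^^^^^^^^^^^^^^^^
    J, dct = approx_derivative(
             ~~~~~~~~~~~~~
[... 320 characters left out ...]
                     ^^^^^^^^^^^^^^^^^^^^^^
                             mf)
                             ^^^
    df = [f_eval - f0 for f_eval in f_evals]
                                    ^^^^^^^
    f = np.atleast_1d(self.fun(x, *self.args, **self.kwargs))
                      ~~~~~~~~^^^^^^^^^^^^^^^^^^^^^^^^^^^^^^
    return np.atleast_1d(self.fun(x))
                         ~~~~~~~~^^^
    return self.f(x, *self.args, **self.kwargs)
           ~~~~~~^^^^^^^^^^^^^^^^^^^^^^^^^^^^^^
  File "<stdin>", line 11, in <lambda>
  File "h.py", line 22, in proj
    c=bot.calibration(n);p=c["K"]@(c["R"]@np.asarray(X)+c["t"]);return p[:2]/p[2]
ValueError: time passes only in moves, steps and waits
```

```bash
sed -i '/^def ray/i CAL={n:bot.calibration(n) for n in ("top","side")}' h.py; sed -i 's/c=bot.calibration(n)/c=CAL[n]/' h.py
python3 - <<'E'
from h import *
from scipy.optimize import least_squares
rt=(4.5,602,240,460,245);rs=(5,280,330,262,395)
obs=[("top",rt,[(675,267,(.09,.03,.045)),(777,276,(.09,-.03,.045)),(651,566,(-.09,.03,.045)),(753,577,(-.09,-.03,.045)),(729,522,(-.06,0,.084)),(702,519,(-.06,0,.045))]),
 ("side",rs,[(314,402,(-.09,.03,.045)),(755,370,(.09,.03,.045)),(773,520,(.09,-.03,.045)),(316,555,(-.09,-.03,.045)),(381,433,(-.06,0,.084)),(390,475,(-.06,0,.045))])]
P=[(cam,np.array([(X-a)/s+u-.5,(Y-b)/s+v-.5]),np.array(l)) for cam,(s,a,b,u,v),L in obs for X,Y,l in L]
def tr(p,l): c,s=np.cos(p[2]),np.sin(p[2]);return [p[0]+c*l[0]-s*l[1],p[1]+s*l[0]+c*l[1],l[2]]
for cams in(("top",),("side",),("top","side")):
    Q=[q for q in P if q[0] in cams]
    r=least_squares(lambda p:np.concatenate([proj(c,tr(p,l))-u for c,u,l in Q]),[.5,-.25,-.05])
    print(cams,np.round(r.x,4),np.round(r.fun.reshape(-1,2),1).tolist(),"pin",np.round(tr(r.x,(-.06,0,0)),4))
print("pin",atz("top",*P[4][1],.084),atz("side",*P[10][1],.084))
for n,u,v in(("reagent",280,192),("beaker",361,176),("jar",447,195)):print(n,atz("top",u,v,.08))
o=bot.get_obs();print(o["t"])
st=np.array([.5683,.0198,-.1276]);
for n,l in(("socket",(.045,-.052,.03)),("lip",(.015,0,.045)),("fixed",(.045,.052,.03)),("homecarrier",(-.006,0,0))):print(n,np.round(tr(st,l),4))
E
```

```text
('top',) [ 0.4932 -0.3228 -0.0958] [[0.2, -0.1], [-0.5, 0.5], [0.1, -0.4], [-0.3, -0.2], [-0.3, 0.0], [0.8, 0.2]] pin [ 0.4335 -0.317   0.    ]
('side',) [ 0.4918 -0.3226 -0.099 ] [[-0.0, 0.0], [0.2, -0.2], [0.4, 0.1], [-0.6, 0.2], [0.2, 0.4], [-0.2, -0.7]] pin [ 0.4321 -0.3166  0.    ]
('top', 'side') [ 0.4923 -0.3226 -0.0977] [[0.2, 0.3], [-0.5, 0.8], [-0.0, -0.1], [-0.4, 0.1], [-0.4, 0.4], [0.7, 0.5], [0.2, 0.1], [0.4, -0.3], [0.7, 0.0], [-0.3, 0.3], [0.4, 0.5], [0.1, -0.6]] pin [ 0.4326 -0.3168  0.    ]
pin [ 0.43364    -0.31787468  0.084     ] [ 0.43188953 -0.31576324  0.084     ]
reagent [0.73110889 0.23627749 0.08      ]
beaker [0.77926637 0.01760403 0.08      ]
jar [ 0.73114429 -0.21477537  0.08      ]
0.1
socket [ 0.6063 -0.0375  0.03  ]
lip [0.5832 0.0179 0.045 ]
fixed [0.6196 0.0657 0.03  ]
homecarrier [0.5623 0.0206 0.    ]
```

Call:
carry_out(
  increments=[
    [0, 0, 0, 1, 0.6],
    [0, 0, 0, 1, 0.6],
    [0, 0, 0, 1, 0.6],
    [0, 0, 0, 1, 0.6],
    [0, 0, 0, 1, 0.6],
    [0, 0, 0, 0.07, 0.6],
  ],
  force=40,
)

```text
t: 0.6
tool_pos: [0.2621, -0.5671, 0.2308]
orientation: [[0.995, -0.103, -0.0], [-0.103, -0.995, 0.001], [-0.001, -0.001, -1.0]]
wrist_force: [0.3, 0.2, 0.3]
finger_gap: 0.0511
finger_force: 0.0
```

Call:
carry_out(
  increments=[
    [0.4, -0.74, 0.15, 0, 0.6],
    [0.4, -0.74, 0.15, 0, 0.6],
    [0.4, -0.74, 0.15, 0, 0.6],
    [0.4, -0.74, 0.15, 0, 0.6],
    [0.4, -0.74, 0.15, 0, 0.6],
    [0.4, -0.74, 0.15, 0, 0.6],
    [0.4, -0.74, 0.15, 0, 0.6],
    [0.4, -0.74, 0.15, 0, 0.6],
    [0.4, -0.74, 0.15, 0, 0.6],
    [0.4, -0.74, 0.15, 0, 0.6],
    [0.4, -0.74, 0.15, 0, 0.6],
    [0.4, -0.74, 0.15, 0, 0.6],
  ],
)

```text
t: 1.6
tool_pos: [0.432, -0.3152, 0.177]
orientation: [[0.996, -0.094, -0.0], [-0.094, -0.996, 0.0], [-0.0, -0.0, -1.0]]
wrist_force: [0.9, -0.6, -0.6]
finger_gap: 0.0514
finger_force: 0.0
```

Call:
carry_out(
  increments=[
    [0, 0, 0, 0, 0.6],
    [0, 0, 0, 0, 0.6],
    [0, 0, 0, 0, 0.6],
  ],
)

```text
t: 1.85
tool_pos: [0.4311, -0.3169, 0.1772]
orientation: [[0.995, -0.096, -0.001], [-0.096, -0.995, -0.0], [-0.001, 0.0, -1.0]]
wrist_force: [0.7, -0.4, 0.1]
finger_gap: 0.0512
finger_force: 0.0
```

Call:
carry_out(
  increments=[
    [0.05, 0, 0.6, 0, 0.6],
    [0, 0, 0.7, 0, 0.6],
    [0, 0, 0.7, 0, 0.6],
    [0, 0, 0.7, 0, 0.6],
    [0, 0, 0.6, 0, 0.6],
    [0, 0, 0.5, 0, 0.6],
    [0, 0, 0.34, 0, 0.6],
    [0, 0, 0, 0, 0.6],
    [0, 0, 0, 0, 0.6],
  ],
)

```text
t: 2.6
tool_pos: [0.4325, -0.3172, 0.053]
orientation: [[0.995, -0.099, -0.001], [-0.099, -0.995, 0.0], [-0.001, -0.0, -1.0]]
wrist_force: [0.2, -1.2, 0.4]
finger_gap: 0.051
finger_force: 0.0
```

Run:
```python
from h import *
t=bot.camera("top")[:,:,::-1];s=bot.camera("side")[:,:,::-1]
A=crop(t,450,240,66,85,7);B=crop(s,252,375,60,85,5.5)
M=np.zeros((600,800,3),np.uint8);M[:A.shape[0],:A.shape[1]]=A;M[:B.shape[0],800-B.shape[1]:]=B
cv2.imwrite("pics/g1.png",M)
```

```text
(no output)
```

View pics/g1.png

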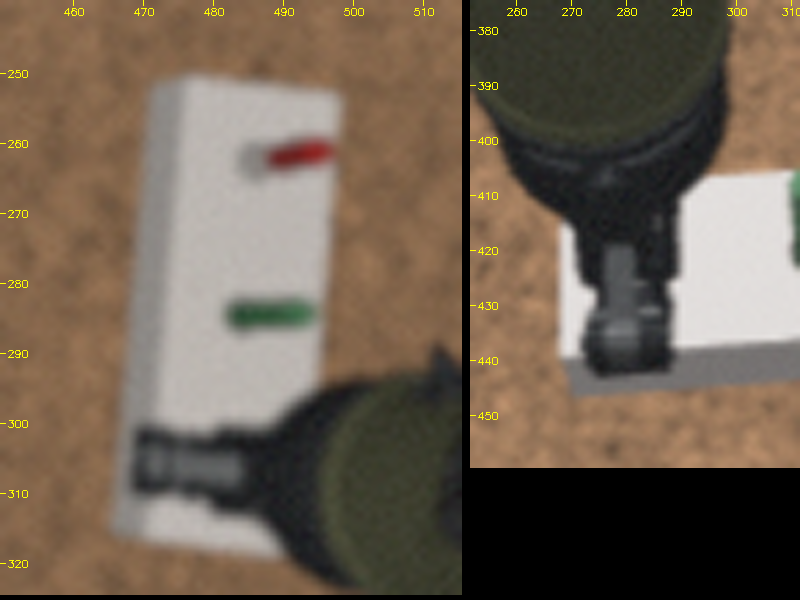

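The fingers straddle the pin, the left finger in the top view being at about (475,306) and the rod untouched. I close and lift.

Call:
carry_out(
  increments=[
    [0, 0, 0, 0, 0],
    [0, 0, 0, 0, 0],
    [0, 0, 0, 0, 0],
    [0, 0, 0, 0, 0],
    [0, 0, 0, 0, 0],
    [0, 0, 0, 0, 0],
  ],
  force=40,
)

```text
t: 3.2
tool_pos: [0.4334, -0.3167, 0.0537]
orientation: [[0.995, -0.098, 0.001], [-0.098, -0.995, -0.001], [0.001, 0.001, -1.0]]
wrist_force: [-0.4, 0.3, 5.4]
finger_gap: 0.0099
finger_force: 39.0
```

Call:
carry_out(
  increments=[
    [0, 0, -0.3, 0, 0],
    [0, 0, -0.5, 0, 0],
    [0, 0, -0.5, 0, 0],
    [0, 0, -0.5, 0, 0],
    [0, 0, -0.5, 0, 0],
    [0, 0, -0.5, 0, 0],
    [0, 0, -0.4, 0, 0],
    [0, 0, 0, 0, 0],
    [0, 0, 0, 0, 0],
  ],
)

```text
t: 3.95
tool_pos: [0.4332, -0.3166, 0.1496]
orientation: [[0.995, -0.098, 0.001], [-0.098, -0.995, -0.001], [0.001, 0.001, -1.0]]
wrist_force: [0.3, 0.1, -0.6]
finger_gap: 0.0099
finger_force: 39.0
```

Call:
carry_out(
  increments=[
    [0, 0, 0, 0.28, 0],
    [0.38, -0.83, 0, 0, 0],
    [0.38, -0.83, 0, 0, 0],
    [0.38, -0.83, 0, 0, 0],
    [0.38, -0.83, 0, 0, 0],
    [0.38, -0.83, 0, 0, 0],
    [0.38, -0.83, 0, 0, 0],
    [0.38, -0.83, 0, 0, 0],
    [0.38, -0.83, 0, 0, 0],
    [0.38, -0.83, 0, 0, 0],
    [0.38, -0.83, 0, 0, 0],
    [0.38, -0.83, 0, 0, 0],
  ],
)

```text
t: 4.95
tool_pos: [0.5921, -0.0595, 0.1477]
orientation: [[0.992, -0.129, -0.002], [-0.129, -0.992, 0.0], [-0.002, 0.0, -1.0]]
wrist_force: [-0.3, 0.4, -1.0]
finger_gap: 0.0099
finger_force: 39.0
```

Call:
carry_out(
  increments=[
    [0.36, -0.83, 0, 0, 0],
    [0, 0, 0.4, 0, 0],
    [0, 0, 0.4, 0, 0],
    [0, 0, 0.4, 0, 0],
    [0, 0, 0.4, 0, 0],
    [0, 0, 0.4, 0, 0],
    [0, 0, 0, 0, 0],
    [0, 0, 0, 0, 0],
    [0, 0, 0, 0, 0],
  ],
)

```text
t: 5.7
tool_pos: [0.6061, -0.0374, 0.089]
orientation: [[0.992, -0.128, -0.0], [-0.128, -0.992, 0.0], [-0.0, -0.0, -1.0]]
wrist_force: [0.2, -0.2, -0.3]
finger_gap: 0.0097
finger_force: 39.1
```

Run:
```python
from h import *
t=bot.camera("top")[:,:,::-1];s=bot.camera("side")[:,:,::-1]
print(bot.get_obs()["tool_pos"])
cv2.imwrite("pics/t2.png",t);cv2.imwrite("pics/s2.png",s)
A=crop(t,350,200,60,80,6.5);B=crop(s,315,225,68,92,6)
M=np.zeros((600,800,3),np.uint8);M[:A.shape[0],:A.shape[1]]=A;M[:B.shape[0],800-B.shape[1]:]=B
cv2.imwrite("pics/p1.png",M)
```

```text
[ 0.60648293 -0.03744095  0.08969801]
```

View pics/p1.png

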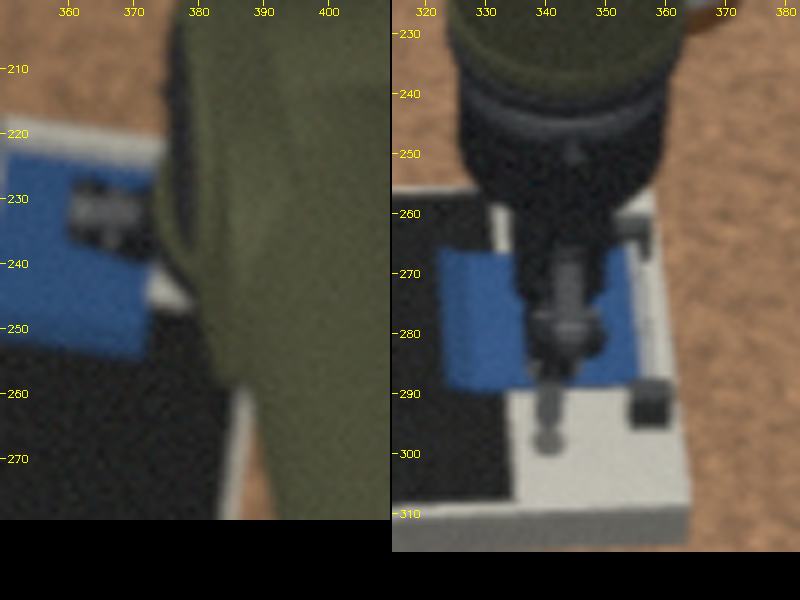

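The side view shows the held pin with its lower end at about px (340.5,295.5), just above the socket's dark mouth at (340.5,298.2). In the top view the hand hides the socket. I compare this with the projections.

Run:
```python
from h import *
p=np.array([.6065,-.0374])
for z in(.030,.0467,.12):print(z,proj("side",[*p,z]))
print("d/dx,dy,dz per mm",[(proj("side",np.array([*p,.03])+np.eye(3)[i]*.001)-proj("side",[*p,.03])).round(3).tolist() for i in range(3)])
s=cv2.imread("pics/s2.png");print(s[288:304,333:350].mean(2).astype(int))
s=cv2.imread("pics/side0.png");print(s[290:304,333:350].mean(2).astype(int))
```

```text
0.03 [341.14932485 298.12471151]
0.0467 [341.30583797 294.23625609]
0.12 [342.03697458 276.07169498]
d/dx,dy,dz per mm [[0.4, -0.061], [-0.082, -0.336], [0.009, -0.23]]
[[ 92  88  88  93  87  80  60  58  59  54  55  60  75  89  92  92  89]
 [ 83  88  87  89  89  87  80  76  76  78  79  84 100 105 100 101 100]
 [ 71 112 143 142 142 128  95  81  79  84 115 154 171 170 170 170 169]
 [ 64 123 172 175 175 150 103  79  80  82 121 164 181 185 183 183 182]
 [ 55 128 178 182 182 152  93  79  82  86 133 175 182 184 184 184 184]
 [ 59 128 178 183 179 152  91  81  81  88 136 177 184 184 184 184 184]
 [ 57 125 178 184 178 152  96  80  79  89 139 180 183 181 184 184 182]
 [ 50 108 165 179 180 161 116  85  84 109 153 181 184 186 183 183 183]
 [ 53 105 158 180 180 165 127  97  96 129 166 181 185 184 184 183 185]
 [ 48 105 159 179 177 146 111  96  96 111 150 175 183 182 183 183 184]
 [ 47  89 149 177 169 134  98  96  96 103 133 168 179 180 184 182 182]
 [ 42  87 145 182 176 146 104  96  99 103 133 172 184 184 183 182 183]
 [ 43  84 146 179 183 166 132 110 110 125 158 182 184 184 181 180 183]
 [ 44  8
[... 500 characters left out ...]
161 168 166 168 166 168 165 166 168 167 167 165 166 167 165]
 [ 48 102 149 165 165 165 163 162 164 162 164 167 166 167 165 169 168]
 [ 42  96 146 166 167 155 134 116 124 141 159 166 168 165 165 166 167]
 [ 48  96 143 165 156 135 101  92  93 107 136 158 165 163 164 165 166]
 [ 44  81 136 162 151 120  90  87  87  95 121 154 166 165 167 167 166]
 [ 41  77 133 164 157 130  92  89  89  93 124 156 164 166 165 163 167]
 [ 42  78 130 164 165 151 121  94 100 113 144 164 166 168 166 167 165]
 [ 42  74 131 165 167 165 157 151 151 158 162 169 168 169 166 167 163]
 [ 35  67 123 163 168 167 166 167 170 169 170 167 169 166 166 165 168]
 [ 39  61 122 165 169 166 169 167 170 170 170 169 170 168 167 168 167]]
```

Call:
carry_out(
  increments=[
    [0, 0, 0.2, 0, 0],
    [0, 0, 0.2, 0, 0],
    [0, 0, 0.08, 0, 0],
    [0, 0, 0.08, 0, 0],
    [0, 0, 0.08, 0, 0],
    [0, 0, 0, 0, 0],
    [0, 0, 0, 0, 0],
  ],
)

```text
t: 6.38
tool_pos: [0.606, -0.0374, 0.0697]
orientation: [[0.992, -0.127, -0.0], [-0.127, -0.992, 0.0], [-0.0, -0.0, -1.0]]
wrist_force: [0.1, -0.3, -0.2]
finger_gap: 0.0098
finger_force: 39.1
```

Call:
carry_out(
  increments=[
    [0, 0, 0.08, 0, 0],
    [0, 0, 0.08, 0, 0],
    [0, 0, 0, 0, 0],
    [0, 0, 0, 0, 0],
  ],
)

```text
t: 6.72
tool_pos: [0.606, -0.0374, 0.0649]
orientation: [[0.992, -0.127, -0.0], [-0.127, -0.992, 0.0], [-0.0, 0.0, -1.0]]
wrist_force: [0.4, -0.4, -0.4]
finger_gap: 0.0099
finger_force: 39.1
```

Call:
carry_out(
  increments=[
    [0, 0, 0.08, 0, 0],
    [0, 0, 0.08, 0, 0],
    [0, 0, 0.08, 0, 0],
    [0, 0, 0, 0, 0],
    [0, 0, 0, 0, 0],
  ],
)

```text
t: 7.13
tool_pos: [0.6059, -0.0375, 0.0576]
orientation: [[0.992, -0.127, -0.0], [-0.127, -0.992, 0.0], [-0.0, 0.0, -1.0]]
wrist_force: [-0.3, 1.0, -1.0]
finger_gap: 0.0097
finger_force: 39.1
```

Call:
carry_out(
  increments=[
    [0, 0, 0, 0, 0.35],
    [0, 0, 0, 0, 0.35],
    [0, 0, 0, 0, 0.35],
    [0, 0, 0, 0, 0.35],
    [0, 0, -0.3, 0, 0.35],
    [0, 0, -0.7, 0, 0.35],
    [0, 0, -0.8, 0, 0.35],
    [0, 0, -0.8, 0, 0.35],
    [0, 0, -0.8, 0, 0.5],
    [0, 0, -0.6, 0, 0.5],
    [0, 0, 0, 0, 0.5],
  ],
)

```text
t: 8.05
tool_pos: [0.6082, -0.0374, 0.1829]
orientation: [[0.992, -0.127, 0.007], [-0.127, -0.992, -0.0], [0.007, -0.001, -1.0]]
wrist_force: [0.8, -0.3, 0.2]
finger_gap: 0.0431
finger_force: 0.0
```

Call:
carry_out(
  increments=[
    [0, 0, 0, -0.2, 0.5],
    [-0.32, -0.78, 0, 0, 0.5],
    [-0.32, -0.78, 0, 0, 0.5],
    [-0.32, -0.78, 0, 0, 0.5],
    [-0.32, -0.78, 0, 0, 0.5],
    [-0.32, -0.78, 0, 0, 0.5],
    [-0.32, -0.78, 0, 0, 0.5],
    [-0.32, -0.78, 0, 0, 0.5],
    [-0.32, -0.78, 0, 0, 0.5],
    [-0.32, -0.78, 0, 0, 0.5],
    [-0.32, -0.78, 0, 0, 0.5],
    [-0.32, -0.78, 0, 0, 0.5],
  ],
)

```text
t: 9.05
tool_pos: [0.5273, 0.2305, 0.1769]
orientation: [[0.994, -0.105, -0.002], [-0.105, -0.994, -0.001], [-0.002, 0.001, -1.0]]
wrist_force: [-0.3, -0.0, -0.9]
finger_gap: 0.0427
finger_force: 0.0
```

Call:
carry_out(
  increments=[
    [-0.32, -0.78, 0, 0, 0.5],
    [-0.32, -0.78, 0, 0, 0.5],
    [-0.32, -0.78, 0, 0, 0.5],
    [-0.02, -0.01, 0.5, 0, 0.5],
    [0, 0, 0.6, 0, 0.5],
    [0, 0, 0.6, 0, 0.5],
    [0, 0, 0.6, 0, 0.5],
    [0, 0, 0.4, 0, 0.5],
    [0, 0, 0, 0, 0.5],
    [0, 0, 0, 0, 0.5],
    [0, 0, 0, 0, 0.5],
  ],
)

```text
t: 9.97
tool_pos: [0.5068, 0.303, 0.0972]
orientation: [[0.994, -0.106, 0.0], [-0.106, -0.994, 0.0], [-0.0, -0.0, -1.0]]
wrist_force: [-0.6, -0.3, -0.2]
finger_gap: 0.0425
finger_force: 0.0
```

Run:
```python
from h import *
t=bot.camera("top")[:,:,::-1];s=bot.camera("side")[:,:,::-1]
o=bot.get_obs();print(o["tool_pos"],o["orientation"][:,0])
cv2.imwrite("pics/t3.png",t);cv2.imwrite("pics/s3.png",s)
A=crop(t,318,210,82,45,4.8);B=crop(s,275,248,95,75,4.2);C=crop(s,255,150,80,70,4.2);D=crop(t,215,245,80,55,4.8)
M=np.zeros((600,800,3),np.uint8)
for K,x,y in((A,0,0),(B,400,0),(C,400,306),(D,0,306)):
    K=K[:600-y];M[y:y+K.shape[0],x:x+K.shape[1]]=K
cv2.imwrite("pics/p3.png",M)
```

```text
[0.50715849 0.30320672 0.09779045] [ 0.99434989 -0.10614658  0.00109822]
```

View pics/p3.png

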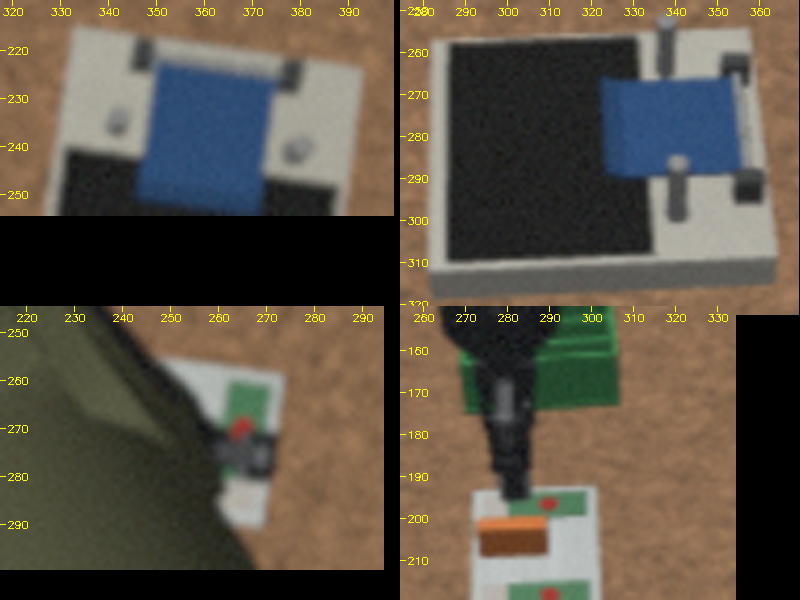

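The pin stands upright in the socket, matching the fixed pin. The hand fell 24 mm short in y, so I correct that, descend and grip the handle.

Call:
carry_out(
  increments=[
    [-0.13, -0.39, 0, 0, 0.45],
    [-0.14, -0.39, 0, 0, 0.45],
    [0, 0, 0, 0, 0.45],
    [0, 0, 0.6, 0, 0.45],
    [0, 0, 0.6, 0, 0.45],
    [0, 0, 0.6, 0, 0.45],
    [0, 0, 0.5, 0, 0.45],
    [0, 0, 0.3, 0, 0.45],
    [0, 0, 0.2, 0, 0.45],
    [0, 0, 0, 0, 0.45],
    [0, 0, 0, 0, 0.45],
  ],
)

```text
t: 10.98
tool_pos: [0.5012, 0.3274, 0.0132]
orientation: [[0.994, -0.106, 0.0], [-0.106, -0.994, 0.0], [0.0, -0.0, -1.0]]
wrist_force: [0.7, 0.2, -0.2]
finger_gap: 0.0386
finger_force: 0.0
```

Call:
carry_out(
  increments=[
    [0, 0, 0.13, 0, 0.45],
    [0, 0, 0, 0, 0.45],
    [0, 0, 0, 0, 0],
    [0, 0, 0, 0, 0],
    [0, 0, 0, 0, 0],
    [0, 0, 0, 0, 0],
    [0, 0, 0, 0, 0],
    [0, 0, 0, 0, 0],
  ],
  force=80,
)

```text
t: 11.65
tool_pos: [0.5014, 0.3271, 0.0096]
orientation: [[0.994, -0.107, 0.001], [-0.107, -0.994, 0.0], [0.001, -0.0, -1.0]]
wrist_force: [-1.3, -1.8, 6.0]
finger_gap: 0.0123
finger_force: 79.3
```

Call:
carry_out(
  increments=[
    [0, 0, -0.15, 0, 0],
    [0, 0, -0.3, 0, 0],
    [0, 0, -0.5, 0, 0],
    [0, 0, -0.5, 0, 0],
    [0, 0, -0.5, 0, 0],
    [0, 0, -0.5, 0, 0],
    [0, 0, -0.5, 0, 0],
    [0, 0, -0.3, 0, 0],
    [0, 0, 0, 0, 0],
    [0, 0, 0, 0, 0],
  ],
)

```text
t: 12.48
tool_pos: [0.5013, 0.3271, 0.1068]
orientation: [[0.994, -0.106, 0.001], [-0.106, -0.994, 0.0], [0.001, -0.0, -1.0]]
wrist_force: [-0.1, 0.1, -1.9]
finger_gap: 0.0124
finger_force: 78.4
```

Call:
carry_out(
  increments=[
    [0, 0.2, 0, 0.2, 0],
    [0.05, 0.5, 0, 0, 0],
    [0.05, 0.65, 0, 0, 0],
    [0.05, 0.65, 0, 0, 0],
    [0.05, 0.65, 0, 0, 0],
    [0.05, 0.65, 0, 0, 0],
    [0.05, 0.65, 0, 0, 0],
    [0.05, 0.65, 0, 0, 0],
    [0.05, 0.65, 0, 0, 0],
    [0.05, 0.65, 0, 0, 0],
    [0.05, 0.65, 0, 0, 0],
    [0.05, 0.65, 0, 0, 0],
  ],
)

```text
t: 13.48
tool_pos: [0.489, 0.108, 0.1058]
orientation: [[0.992, -0.129, -0.002], [-0.129, -0.992, -0.001], [-0.002, 0.001, -1.0]]
wrist_force: [-0.1, 0.7, -1.9]
finger_gap: 0.0122
finger_force: 78.4
```

Call:
carry_out(
  increments=[
    [0.05, 0.65, 0, 0, 0],
    [0.05, 0.65, 0, 0, 0],
    [0.05, 0.65, 0, 0, 0],
    [0, 0.5, 0, 0, 0],
    [0, 0.23, 0, 0, 0],
    [0, 0, 0, 0, 0],
    [0, 0, 0, 0, 0],
    [0, 0, 0, 0, 0],
  ],
)

```text
t: 14.15
tool_pos: [0.4843, 0.0313, 0.1064]
orientation: [[0.992, -0.126, -0.0], [-0.126, -0.992, 0.001], [-0.0, -0.001, -1.0]]
wrist_force: [-1.0, 0.4, -1.9]
finger_gap: 0.013
finger_force: 78.4
```

Call:
carry_out(
  increments=[
    [0, 0, 0.3, 0, 0],
    [0, 0, 0.5, 0, 0],
    [0, 0, 0.5, 0, 0],
    [0, 0, 0.4, 0, 0],
    [0, 0, 0.13, 0, 0],
    [0, 0, 0, 0, 0],
    [0, 0, 0, 0, 0],
    [0, 0, 0, 0, 0],
  ],
)

```text
t: 14.82
tool_pos: [0.4848, 0.0308, 0.052]
orientation: [[0.992, -0.127, 0.001], [-0.127, -0.992, 0.0], [0.001, -0.0, -1.0]]
wrist_force: [-0.1, 0.3, -0.9]
finger_gap: 0.0125
finger_force: 78.4
```

Run:
```python
from h import *
s=bot.camera("side")[:,:,::-1];t=bot.camera("top")[:,:,::-1]
o=bot.get_obs();print(o["tool_pos"],o["orientation"].round(4))
cv2.imwrite("pics/s4.png",s);cv2.imwrite("pics/t4.png",t)
A=crop(s,245,240,120,85,5);B=crop(t,318,205,82,45,3.5)
M=np.zeros((600,800,3),np.uint8);M[:A.shape[0],:A.shape[1]]=A;M[430:430+B.shape[0],:B.shape[1]]=B
cv2.imwrite("pics/p4.png",M)
```

```text
[0.48494224 0.03057614 0.05221381] [[ 9.919e-01 -1.270e-01  1.300e-03]
 [-1.270e-01 -9.919e-01  2.000e-04]
 [ 1.300e-03 -3.000e-04 -1.000e+00]]
```

View pics/p4.png

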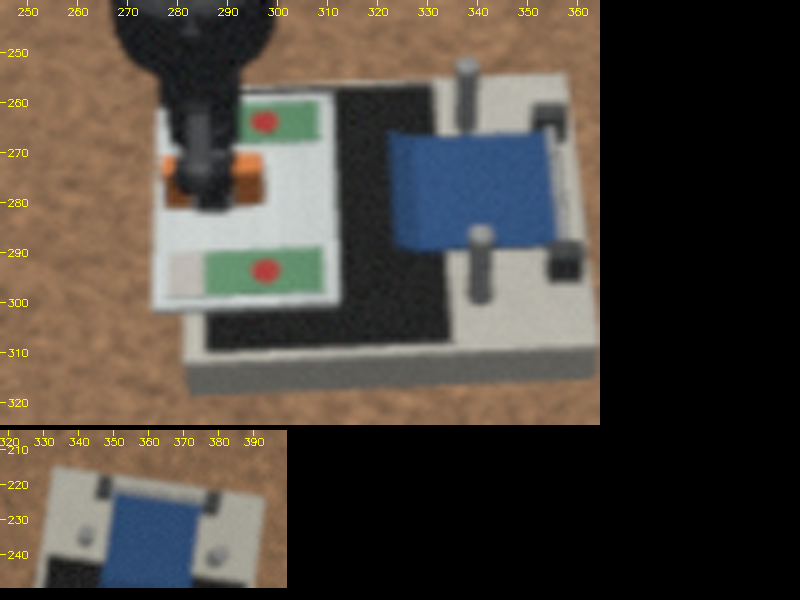

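The carrier is held level above the pad with its front edge at side px (311.5,258)–(312.7,300), about 12 px before the lip. Both pins stand. I check this against the prediction.

Run:
```python
from h import *
h=np.array([.4849,.0306]);a=-.1276;ex=np.array([np.cos(a),np.sin(a)]);ey=np.array([-ex[1],ex[0]])
for n,x,y,ob in(("FL",.06,.065,(335,92)),("FR",.06,-.065,(341,302)),("BR",-.03,-.065,(153,309))):
    print(n,proj("side",[*(h+x*ex+y*ey),.0466]).round(2),ob[0]/5+244.5,ob[1]/5+239.5)
st=np.array([.5683,.0198])
for n,x,y,ob in(("padFR",.03,-.08,(451,342)),("padBR",-.09,-.08,(206,351)),("padFL",.03,.08,(433,84))):
    print(n,proj("side",[*(st+x*ex+y*ey),.033]).round(2),ob[0]/5+244.5,ob[1]/5+239.5)
```

```text
FL [311.24 257.9 ] 311.5 257.9
FR [312.9  299.99] 312.7 299.9
BR [275.38 301.59] 275.1 301.3
padFR [335.74 307.47] 334.7 307.9
padBR [285.78 309.62] 285.7 309.7
padFL [331.72 255.92] 331.1 256.3
```

Call:
carry_out(
  increments=[
    [0, 0, 0.1, 0, 0],
    [0, 0, 0.1, 0, 0],
    [0, 0, 0.05, 0, 0],
    [0, 0, 0.03, 0, 0],
    [0, 0, 0, 0, 0],
    [0, 0, 0, 0, 0],
  ],
)

```text
t: 15.42
tool_pos: [0.4844, 0.0304, 0.0431]
orientation: [[0.992, -0.127, -0.0], [-0.127, -0.992, -0.0], [-0.0, 0.0, -1.0]]
wrist_force: [-0.2, -0.2, -1.4]
finger_gap: 0.0123
finger_force: 78.4
```

Call:
carry_out(
  increments=[
    [0.1, 0, 0, 0, 0],
    [0.2, 0, 0, 0, 0],
    [0.2, 0, 0, 0, 0],
    [0.2, 0, 0, 0, 0],
    [0.2, 0, 0, 0, 0],
    [0.2, 0, 0, 0, 0],
    [0.2, 0, 0, 0, 0],
    [0.2, 0, 0, 0, 0],
    [0.2, 0, 0, 0, 0],
    [0.15, 0, 0, 0, 0],
    [0.05, 0, 0, 0, 0],
    [0, 0, 0, 0, 0],
  ],
)

```text
t: 16.42
tool_pos: [0.5414, 0.0231, 0.0431]
orientation: [[0.992, -0.127, 0.0], [-0.127, -0.992, 0.0], [0.0, -0.0, -1.0]]
wrist_force: [0.2, 0.0, -1.3]
finger_gap: 0.0123
finger_force: 78.4
```

Call:
carry_out(
  increments=[
    [0.04, 0, 0, 0, 0],
    [0.03, 0, 0, 0, 0],
    [0.03, 0, 0, 0, 0],
    [0.03, 0, 0, 0, 0],
    [0, 0, 0, 0, 0],
    [0, 0, 0, 0, 0],
  ],
)

```text
t: 16.92
tool_pos: [0.5448, 0.0227, 0.0432]
orientation: [[0.992, -0.127, 0.0], [-0.127, -0.992, 0.0], [0.0, -0.0, -1.0]]
wrist_force: [-0.4, 0.1, -1.4]
finger_gap: 0.0128
finger_force: 78.4
```

Call:
carry_out(
  increments=[
    [0.03, 0, 0, 0, 0],
    [0.03, 0, 0, 0, 0],
    [0.03, 0, 0, 0, 0],
    [0, 0, 0, 0, 0],
    [0, 0, 0, 0, 0],
  ],
)

```text
t: 17.33
tool_pos: [0.5473, 0.0223, 0.0431]
orientation: [[0.992, -0.127, -0.0], [-0.127, -0.992, -0.0], [-0.0, 0.0, -1.0]]
wrist_force: [-0.8, 0.1, -1.2]
finger_gap: 0.0121
finger_force: 78.3
```

Call:
carry_out(
  increments=[
    [0.03, 0, 0, 0, 0],
    [0.03, 0, 0, 0, 0],
    [0, 0, 0, 0, 0],
    [0, 0, 0, 0, 0],
  ],
)

```text
t: 17.67
tool_pos: [0.5477, 0.0222, 0.0429]
orientation: [[0.992, -0.127, -0.003], [-0.127, -0.992, -0.0], [-0.003, 0.001, -1.0]]
wrist_force: [-4.3, 0.7, 0.2]
finger_gap: 0.0123
finger_force: 78.6
```

Contact with both pins (−4.3 N, no yaw moment visible). Now I press down.

Call:
carry_out(
  increments=[
    [0, 0, 0.03, 0, 0],
    [0, 0, 0.03, 0, 0],
    [0, 0, 0, 0, 0],
    [0, 0, 0, 0, 0],
  ],
)

```text
t: 18.0
tool_pos: [0.5477, 0.0221, 0.0426]
orientation: [[0.992, -0.127, -0.002], [-0.127, -0.992, -0.001], [-0.002, 0.001, -1.0]]
wrist_force: [-9.8, -0.3, 17.1]
finger_gap: 0.0125
finger_force: 81.0
```

Call:
carry_out(
  increments=[
    [-0.02, 0, 0, 0, 0],
    [0, 0, 0, 0, 0],
    [0, 0, 0, 0, 0],
    [0, 0, 0, 0, 0],
    [0, 0, 0, 0, 0],
  ],
)

```text
t: 18.42
tool_pos: [0.5477, 0.0222, 0.0426]
orientation: [[0.992, -0.127, -0.001], [-0.127, -0.992, -0.0], [-0.001, 0.001, -1.0]]
wrist_force: [-8.5, -1.3, 15.5]
finger_gap: 0.0125
finger_force: 80.8
```

Run:
```python
from h import *
s=bot.camera("side")[:,:,::-1]
o=bot.get_obs();print(o["tool_pos"],o["orientation"].round(4),o["wrist_force"],o["moment"],o["qvel"].round(3) if hasattr(o["qvel"],"round") else o["qvel"])
cv2.imwrite("pics/p5.png",crop(s,265,240,110,80,7))
```

```text
[0.54766614 0.02216003 0.04263049] [[ 9.920e-01 -1.266e-01 -1.100e-03]
 [-1.266e-01 -9.920e-01 -5.000e-04]
 [-1.100e-03  6.000e-04 -1.000e+00]] [-8.28101279 -0.05566193 16.09616263] [-0.0162796   1.70407081  0.18105664] [-0.001  0.001 -0.    -0.001 -0.    -0.002  0.   ]
```

View pics/p5.png

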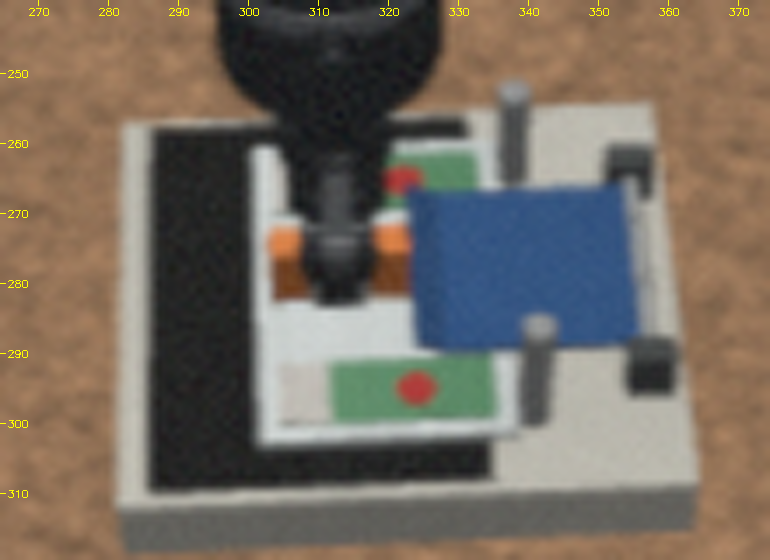

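The carrier lies flat with its front under the level flap. It touches both pins at side px (336,262) and (339,298), centred and square, with 16 N of downward push. I hand it in.

```bash
python3 -c "
from bench import bot
print(bot.hand_in())"
```

```text
the job is handed in; nothing more can be done
None
```

The job is handed in, though `hand_in()` returned no verdict: the pin is in the socket, and the carrier sits under the level flap against both pins, still held and pressed on the pad with about 16 N at 18.4 s.

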